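# Seat a module in the test fixture and clamp it

### The arm

A 7-joint arm with a two-finger parallel gripper is mounted at the origin on the work surface. World frame = base frame: x ahead of the robot, y to its left, z up, the work surface at z = 0. Lengths are in mm, angles in rad, forces in N, time in s.
With the tool pointing down it reaches from about 425 to 975 mm from the base axis. Payload 16.7 kg.
Tool frame: the origin (TCP) lies at the very end of the fingers, on their centre line; the grasp point (between the pads) lies 19 mm behind it; x points along the fingers, y is the direction in which the jaws open and shut, and the axes are right-handed (so a half turn about x gives the same grasp; the last joint's range is limited). The gripper opens to 85 mm and grips with 20 to 120 N. Pads are 22 mm wide; open, the fingers measure 114 mm over their backs; the gripper's body (76 mm by 85 mm) begins 54 mm behind the grasp point. The pads swing forward as they close: fully open they stand 13 mm farther back than shut.
Start: joints at [-1.47, 0.426, 0.074, 1.606, -0.034, 1.111, -0.067], TCP at [167.528, 653.843, 231.302] pointing down, gripper open.
Joint ranges: [-2.85, 2.85], [-0.5, 2.14], [-1.23, 1.37], [0.21, 2.46], [-1.02, 4.16], [0.16, 2.05], [-2.73, 2.73]. Speed limits (rad/s): [1.89, 1.89, 2.39, 2.39, 3.01, 3.01, 3.01].

### API

Orientations are given as a unit quaternion [x, y, z, w].
In Python, from plant import robot, imaging, workorder gives the robot as it stands.
- The arm moves only by the tool servo_tool, never from a script. Its argument "commands" is a list of rows, each an object with "delta_pos": the shift along the world's x, y, z in cm, a list of three; "roll": the turn about the world's z in rad. A call has 1 to 10 rows; each row is the pose to reach, as a shift and turn from the pose measured when the call began; what a row does not reach only later rows make up. A row lasts 1/12 s, in which the tool goes at most 41.7 mm and 7.16 degrees, less where a joint would pass 70% of its speed; a pose out of reach is approached as far as the arm can. A call with a gripper value outside its range is refused whole. "grip" is the closure, from -1 (fully open) to 1 (shut), set as the call begins (left out, the last holds). The fingers move at their own pace and stop on an object; the grip force is fixed at half the most. Time passes only in rows, so rows that repeat a pose let the fingers close. It gives the time, the measured TCP pose, the force and the opening at its end, in the units of the state.
- robot.get_obs(): the state, without advancing time (a new reading comes with each control period).
- imaging.snapshot(name): name is "scene" or "side" or "wrist"; returns a dict with "pixels" (480x640x3 uint8, blue, green, red), "fx", "fy", "cx", "cy" (pixels), "rvec" (rotation vector, rad) and "tvec" (3), from world to camera coordinates, as OpenCV has them; the wrist camera has in their place "hand_eye" (4x4, takes a point from camera to tool coordinates, whose origin is the TCP and whose axes are the tool frame's). Camera axes: x right, y down, z forward; pixel columns grow to the right and rows downward; lengths in mm; the calibration is good to about 2 mm. A picture is of the moment at which its call begins: read the wrist's pose just before it. There is no depth.
- workorder.close_job(): hands the job in, once; it reports no verdict.
Trained networks look in the newest picture that a camera, given by its name, has taken for a name from the list of things; names that differ only in an ending like _2 or _b are one class to them, and where a whole thing is asked for, a point or a joint stands for the part that bears it (a point fixed in the world has none). Each returns a list of dicts, best first, with "confidence" (0 to 1); they miss things now and then, are a little off and sometimes report something else, mostly with a low value. They report only what shows in the picture. A call takes as long as a camera call. They do not tell look-alikes from the thing itself.
- imaging.cut_out(camera, label): "mask" (480x640 bool, what is visible of it) and "position" ([row, column] in pixels, amid what is visible of it).
The state is a dict: "t": time; "joint_pos": joint angles; "joint_vel": joint speeds; "joint_efforts": joint torques, N m; "tcp_pos": TCP position; "tcp_rot": TCP orientation; "contact_force": force on the tool from outside, world axes, zero at the start; "moment": the same for the moment, N m; "width": opening from 0.0 (shut) to 1.0 (fully open).
Only numpy, scipy, OpenCV 4.12 (cv2) and the standard library are available. Lean on these libraries where they do the work, as an engineer would, in place of code of your own. Each camera call takes 0.05 s, during which the arm holds its last target.

### The job

Load the cased module with the square connector nose into the test fixture, nose in the slot of the end wall, and press it down until you feel it bottom out: the contact plate under it is stiff and at first holds it several millimetres proud. Only once it is fully home, swing the hinged clamp frame all the way down over it and let go. Leave the other things on the bench where they are.

Things in the scene. Friction and masses are not known exactly. Their poses are not given: they have to be found in the camera images.
- module_center (a point): Centre, half-way up, of the module to load: plain aluminium box 50 (x) x 110 (y) x 45 mm (z), 0.25 to 0.46 kg, flat on the bench. A steel connector nose, 24 wide x 14 long x 16 mm tall, starting 4 mm above the underside, sticks out of its -y end. z up, y lengthwise. Grasp it across its 50 mm width.
- nest: The fixture, fixed on the bench, somewhat turned; origin on the bench under the pocket's centre, x across the pocket, y along it. Base plate 12 mm thick, x -60 to 100, y -75 to 75 mm. Black pocket walls 10 mm thick with sloped lead-ins, tops 36 mm above the bench, open over the middle 46 mm of both long sides for fingers. Hinge posts 80 mm tall at x = 85, y = +-64 mm.
- nest_seat (a point): Centre of the pocket, at the height of the underside of a fully seated module: 16 mm above the bench, the hard stop. Axes as the fixture. Pocket 54 (x) x 114 mm (y): 2 mm play each side. A brass contact plate in it starts 5 to 11 mm above this point; it slides down under 9 N (plus 1.5 N per 10 mm/s), more than the module's weight, stays where left, and stops here with a sharp rise in force.
- nose_slot (a point): Middle of the 32 mm wide slot in the pocket's -y end wall, 28 mm above the bench. The module goes in with its axes along the fixture's, nose in this slot; the other way round it cannot go down.
- clamp_grip (a point): Centre of the black round grip bar at the free end of the clamp frame: 14 mm in diameter, 114 mm long, parallel to the hinge and 165 mm from it, across two side arms (10 mm wide, 94 mm between them). Free for 60 mm from the bar towards the hinge. It can be pinched or pushed from above. Closed, it is at x = -80 mm of the fixture, 71 mm above the bench.
- clamp_hinge (a point): Middle of the clamp's hinge axis: x = 85 mm on the fixture, 71 mm above the bench. Axes as the fixture; the hinge turns about y.
- clamp (a joint): Angle of the clamp frame, rad: 0 closed (level, its rubber pad just over a seated module), growing as it opens up and away to the fixture's +x; stop at 1.95. The bar is at hinge - 0.165 m cos(angle) along x and + 0.165 m sin(angle) up. The hinge is stiff: the frame stays where left and moves with 1 to 4 N at the bar.
- amplifier: Bystander: finned aluminium box 62 x 90 x 68 mm with two round brass sockets at one end. Origin under its centre. It may lie on either side of the fixture.
- mug: Bystander: white mug, 82 mm across, 95 mm tall. Origin under its centre.
- handheld: Bystander: grey handheld instrument 85 x 165 x 32 mm, lying flat. Origin under its centre.
- screwdriver: Bystander: screwdriver, 180 mm long, lying along its x.
- splitter: Bystander: small steel block 30 x 60 x 26 mm with three brass sockets. Origin under its centre.
- spray_can: Bystander: spray can, 56 mm across, 160 mm tall. Origin under its centre.
There are look-alikes about, which are no part of the job. Leave any blue or red look-alike of the part that bears module_center alone.

How it is judged:
By the outcome, as a careful person would: the job done as asked, in the order asked, and still so for the second after the job is handed in, with the robot touching nothing.
It also fails if it takes over 70 s, if anything falls off the work surface, if the arm or the gripper's body presses on something with over 40 N, if the wrist force passes 120 N, or if a joint passes its speed limit or range.

## Working session

There is one attempt and no reset: what is moved stays moved. The work goes in short steps, Python scripts to look and compute and a tool call to move; the robot and the scene stay as the last step left them, time stands still between calls to the robot, and variables do not carry over. Pictures are saved under pics/ and viewed, and the job is handed in when it is done.

Besides the shell and the picture viewer there is one more tool, called after "Call:" in YAML: its name, and indented under it one key for each argument. servo_tool: Moves the arm, as the interface text tells. Its arguments: {"type":"object","properties":{"commands":{"type":"array"},"grip":{"type":"number"}},"required":["commands"]}

```bash
ls; mkdir -p pics
cat > h.py <<'E'
import numpy as np, cv2, pickle
from plant import robot, imaging, workorder
from scipy.spatial.transform import Rotation as R
def snap(n,f):
    o=robot.get_obs(); s=imaging.snapshot(n); s['obs']=o; cv2.imwrite('pics/'+f+'.png',s['pixels']); pickle.dump(s,open('pics/'+f+'.pkl','wb')); return s
def cam(s):
    K=np.array([[s['fx'],0,s['cx']],[0,s['fy'],s['cy']],[0,0,1.]])
    if 'rvec' in s:
        Rm=R.from_rotvec(np.ravel(s['rvec'])).as_matrix(); t=np.ravel(s['tvec'])
    else:
        T=np.eye(4);T[:3,:3]=R.from_quat(s['obs']['tcp_rot']).as_matrix();T[:3,3]=s['obs']['tcp_pos']
        M=np.linalg.inv(T@np.array(s['hand_eye'])); Rm=M[:3,:3];t=M[:3,3]
    return K,Rm,t
def ray(s,u,v):
    K,Rm,t=cam(s); d=Rm.T@np.linalg.inv(K)@np.array([u,v,1.]); return -Rm.T@t,d/np.linalg.norm(d)
def atz(s,u,v,z):
    c,d=ray(s,u,v); return c+d*(z-c[2])/d[2]
def proj(s,P):
    K,Rm,t=cam(s); p=(K@(Rm@np.atleast_2d(P).T+t[:,None])).T; return p[:,:2]/p[:,2:]
def tri(rays):
    A=np.zeros((3,3));b=np.zeros(3)
    for c,d in rays:
        M=np.eye(3)-np.outer(d,d);A+=M;b+=M@c
    return np.linalg.solve(A,b)
E
python3 - <<'E'
from h import *
o=robot.get_obs(); print(o)
for n in ['scene','side','wrist']:
    s=snap(n,n+'0')
    print(n,[ (k,s[k]) for k in s if k not in('pixels','obs')])
    for l in ['module_center','nest','clamp_grip','amplifier','clamp']:
        try:
            for r in imaging.cut_out(n,l)[:4]: print(l,round(r['confidence'],2),r['position'],r['mask'].sum())
        except Exception as e: print(l,e)
E
```

```text
pics
{'t': 0.0, 'joint_pos': array([-1.46953065,  0.42670366,  0.07383212,  1.60663583, -0.03409119,
        1.11079886, -0.06709196]), 'joint_vel': array([-1.74609683e-03,  2.44744833e-05,  1.26709962e-03,  1.35264543e-03,
       -7.12085397e-04,  1.74693840e-03, -1.35844026e-03]), 'joint_efforts': array([ 2.91355691e-04, -9.49829292e+01,  3.76126885e+00, -4.63502491e+01,
        1.91774749e-02,  1.04850344e-02,  1.20424577e-06]), 'tcp_pos': array([167.41425694, 653.47333509, 230.616227  ]), 'tcp_rot': array([ 0.08797375,  0.70157957, -0.08888253,  0.70153163]), 'contact_force': array([-0.03951313, -0.28207684, -0.41171978]), 'moment': array([-0.01006594,  0.0744974 , -0.00667572]), 'width': 1.0003883282027082}
scene [('fx', 467.05073814813505), ('fy', 467.05073814813505), ('cx', 314.15095956247694), ('cy', 240.80359328620332), ('rvec', array([ 1.68326391,  2.03620486, -0.66137682])), ('tvec', array([  96.29306749, -359.49351946, 1526.6942149 ]))]
module_center 0.84 [261.2, 440.3] 1239
module_center 0.81 [212.7, 451.1] 1016
module_center 0.74 [203.5, 298.5] 677
nest 0.9 [266.6, 316.
[... 500 characters left out ...]
81 [253.7, 404.1] 1574
nest 0.67 [263.0, 292.8] 6212
clamp_grip 0.77 [209.1, 264.6] 1726
clamp_grip 0.56 [154.8, 308.3] 1350
amplifier 0.63 [183.9, 376.8] 1081
clamp 0.59 [210.6, 269.9] 1704
wrist [('fx', 371.8582978572971), ('fy', 371.8582978572971), ('cx', 321.4095213594998), ('cy', 235.33942926012122), ('hand_eye', array([[ 3.34921132e-05, -2.81096548e-01,  9.59679493e-01,
        -1.43411721e+02],
       [ 9.99999983e-01,  1.81995919e-04,  1.84085541e-05,
         8.43629988e-01],
       [-1.79832332e-04,  9.59679476e-01,  2.81096550e-01,
        -7.23738976e+01],
       [ 0.00000000e+00,  0.00000000e+00,  0.00000000e+00,
         1.00000000e+00]]))]
module_center 0.84 [359.2, 59.9] 1351
```

View pics/scene0.png

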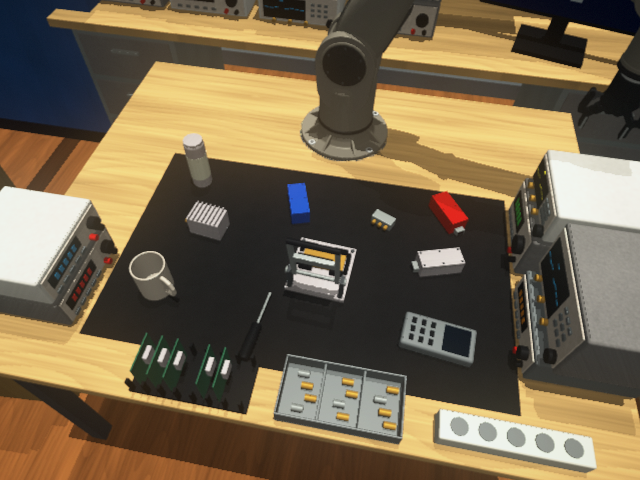

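View pics/side0.png

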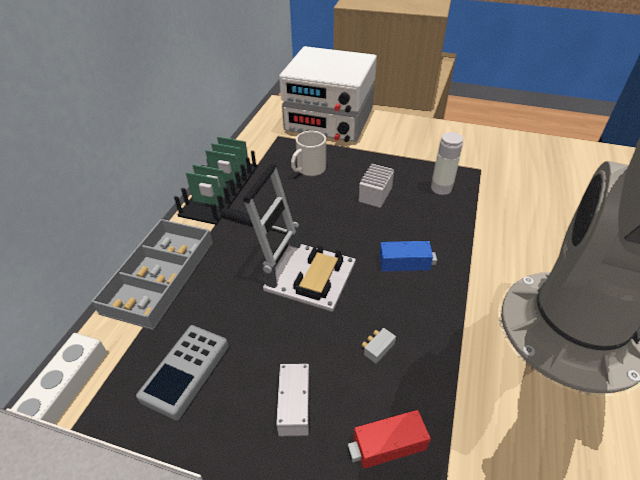

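View pics/wrist0.png

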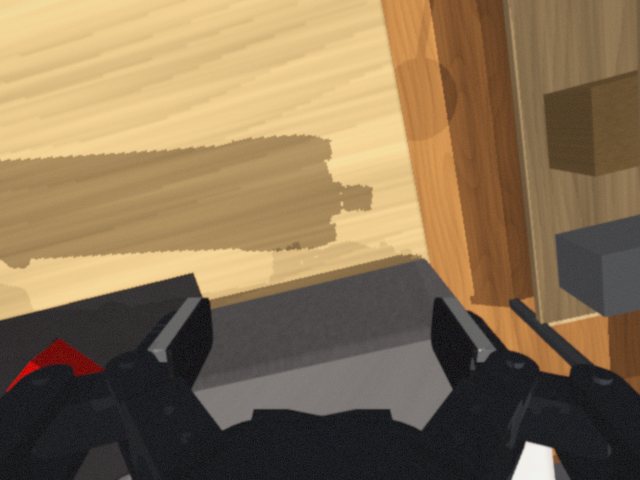

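The scene picture shows three possible modules: plain aluminium at (440,261), blue at (298,203) and red at (451,212). The side picture shows the aluminium one at (293,398), blue at (407,256) and red at (390,440). By the description I choose the aluminium one and check it close up, along with the fixture.

Run:
```python
import cv2,numpy as np
a=cv2.imread('pics/scene0.png');b=cv2.imread('pics/side0.png')
z=lambda i,x,y,w,h:cv2.resize(i[y:y+h,x:x+w],(400,300),interpolation=cv2.INTER_CUBIC)
cv2.imwrite('pics/crop0.png',np.vstack([np.hstack([z(a,400,235,80,60),z(b,240,355,120,90)]),np.hstack([z(a,270,228,100,75),z(b,230,180,160,120)])]))
```

```text
(no output)
```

View pics/crop0.png

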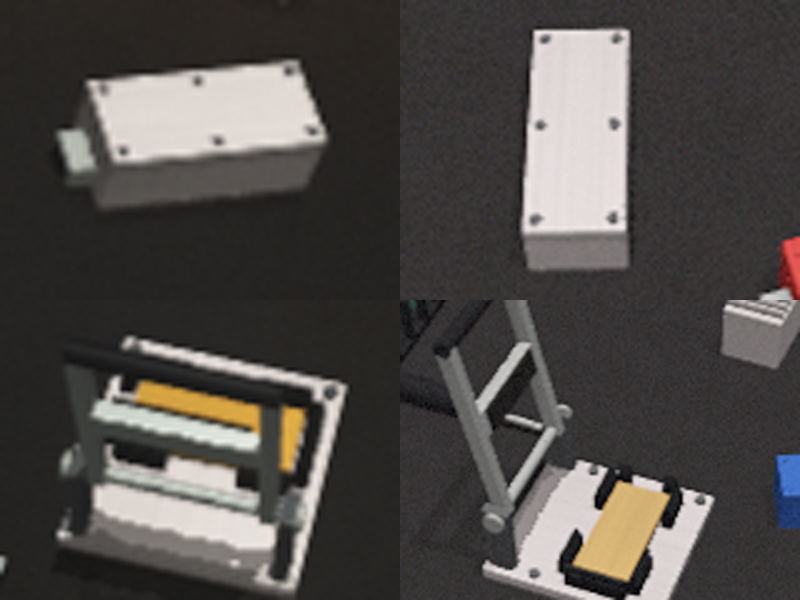

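Run:
```python
from h import *
a=pickle.load(open('pics/scene0.pkl','rb'));b=pickle.load(open('pics/side0.pkl','rb'))
A=[(417.6,251),(459.8,247.4),(465.4,262.6),(422.6,267)]
for p in A: print('mod sc',atz(a,*p,45).round(1))
for p in [(279.9,364),(309,364),(308.4,424.6),(277.5,425.5)]: print('mod sd',atz(b,*p,45).round(1))
for p in [(302.5,237.5),(356.8,248.5),(342.5,300.5),(284.5,286.7)]: print('nest sc',atz(a,*p,12).round(1))
for p in [(356,258.8),(333,305),(266,287),(311,247)]: print('nest sd',atz(b,*p,12).round(1))
# bar ends: scene (287,240),(348?)
print('bar',tri([ray(a,270+65/4,228+48/4),ray(b,273,168)]))
print('bar2',tri([ray(a,270+312/4,228+95/4),ray(b,248,199)]))
```

```text
mod sc [473.8 256.6  45. ]
mod sc [441.3 362.4  45. ]
mod sc [486.4 376.1  45. ]
mod sc [520.5 271.3  45. ]
mod sd [522.  271.6  45. ]
mod sd [472.5 256.5  45. ]
mod sd [438.8 360.5  45. ]
mod sd [485.8 376.3  45. ]
nest sc [464.1 -43.5  12. ]
nest sc [471.8 103.6  12. ]
nest sc [633.3  89.6  12. ]
nest sc [622.4 -57.1  12. ]
nest sd [462.2 -46.8  12. ]
nest sd [475.4  94.1  12. ]
nest sd [626.6  89.5  12. ]
nest sd [572.  -53.1  12. ]
bar [640.99528256 -40.60102921 231.04945354]
bar2 [645.67952372  83.81522482 240.62252437]
```

Run:
```python
from h import *
o=robot.get_obs();M=R.from_quat(o['tcp_rot']).as_matrix();print(M.round(3)); j=M[:,1];print(np.arctan2(j[1],j[0]))
```

```text
[[-0.     0.248  0.969]
 [ 0.     0.969 -0.248]
 [-1.     0.    -0.   ]]
1.3199551057333063
```

Call:
servo_tool:
  commands:
    - {"delta_pos": [2,-2,0],"roll": -0.08}
    - {"delta_pos": [4.5,-4.5,0],"roll": -0.18}
    - {"delta_pos": [7,-7.5,0],"roll": -0.28}
    - {"delta_pos": [9.5,-10,0],"roll": -0.38}
    - {"delta_pos": [12,-13,0],"roll": -0.48}
    - {"delta_pos": [14.5,-15.5,0],"roll": -0.58}
    - {"delta_pos": [17,-18,0],"roll": -0.68}
    - {"delta_pos": [19.5,-21,0],"roll": -0.78}
    - {"delta_pos": [22,-23.5,0],"roll": -0.88}
    - {"delta_pos": [24,-26,0],"roll": -0.96}

```text
t: 1.73
tcp_pos: [409.2, 392.1, 231.6]
tcp_rot: [0.404, 0.58, -0.404, 0.58]
contact_force: [-0.3, -0.5, -0.1]
width: 1.005
```

Run:
```python
from h import *
o=robot.get_obs();M=R.from_quat(o['tcp_rot']).as_matrix();j=M[:,1];print(o['t'],o['tcp_pos'],np.arctan2(j[1],j[0]),o['joint_pos'].round(2))
```

```text
1.7333 [409.17530199 392.07998854 231.64780187] 0.3537053313511231 [-1.19  0.26  0.38  1.87 -0.11  1.03 -0.42]
```

Call:
servo_tool:
  commands:
    - {"delta_pos": [2.5,-2.5,0],"roll": -0.02}
    - {"delta_pos": [5,-5.2,-0.5],"roll": -0.05}
    - {"delta_pos": [7.1,-7.6,-1],"roll": -0.05}
    - {"delta_pos": [7.1,-7.6,-1],"roll": -0.05}
    - {"delta_pos": [7.1,-7.6,-1],"roll": -0.05}

```text
t: 2.15
tcp_pos: [481.3, 314.3, 221.6]
tcp_rot: [0.42, 0.569, -0.419, 0.569]
contact_force: [-0.6, 0.1, 0.0]
width: 1.001
```

Run:
```python
from h import *
s=snap('wrist','wrist1');o=s['obs'];M=R.from_quat(o['tcp_rot']).as_matrix();j=M[:,1];print(o['t'],o['tcp_pos'],np.arctan2(j[1],j[0]))
snap('side','side1')
for r in imaging.cut_out('wrist','module_center')[:2]: 
  print(r['confidence'],r['position']); c=cv2.findContours(r['mask'].astype(np.uint8),0,2)[0]; c=max(c,key=cv2.contourArea); print(cv2.approxPolyDP(c,6,True)[:,0].tolist())
```

```text
2.15 [481.34032813 314.26782343 221.57511152] 0.3001179083730361
0.92 [471.2, 100.1]
[[75, 477], [130, 479], [120, 454], [89, 454]]
0.76 [124.2, 137.9]
[[214, 95], [174, 79], [54, 118], [86, 173], [212, 138], [209, 125], [221, 119]]
```

View pics/wrist1.png

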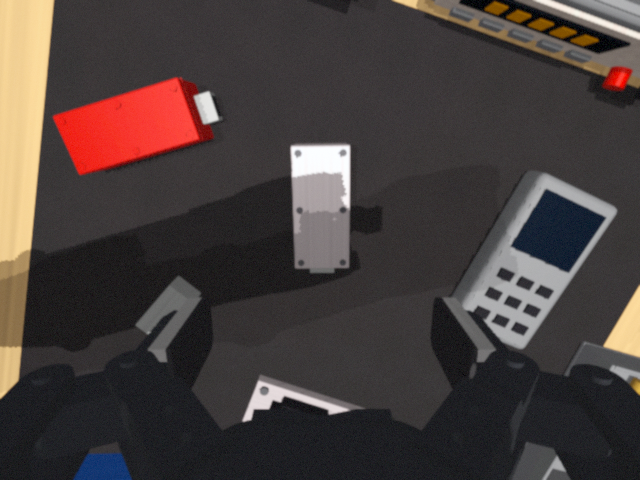

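View pics/side1.png

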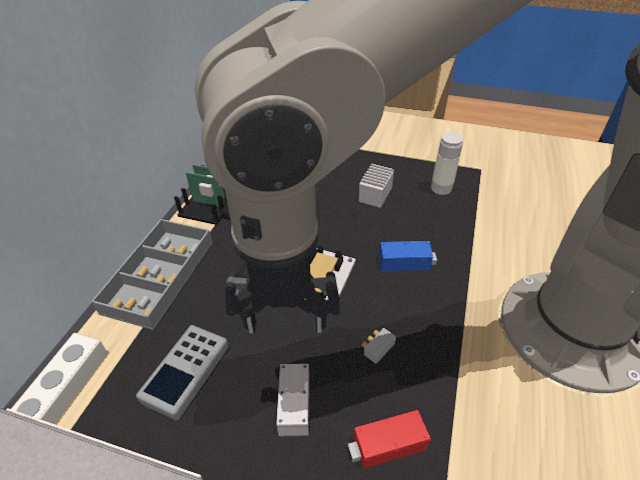

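The wrist picture shows the aluminium module with its top corners at (290,146), (350,145), (350,268) and (295,268). The nose is at the -y end (322,270). The red look-alike is at (135,125) and I leave it alone.

Run:
```python
from h import *
s=pickle.load(open('pics/wrist1.pkl','rb'))
P=[atz(s,*p,45) for p in [(290.5,145.5),(350,144.5),(350,268),(295,268.5)]]
print(np.round(P,1),np.mean(P,0)); P=np.array(P)
for d in (P[0]-P[3],P[1]-P[2]): print(np.linalg.norm(d),np.arctan2(-d[0],d[1]))
for d in (P[1]-P[0],P[2]-P[3]): print(np.linalg.norm(d),np.arctan2(d[1],d[0]))
```

```text
[[439.5 361.3  45. ]
 [486.8 376.8  45. ]
 [521.8 271.9  45. ]
 [473.6 256.5  45. ]] [480.39755365 316.59807251  45.        ]
110.2160284099929 0.31451359004912516
110.56480621758985 0.3219185693795487
49.81322490237371 0.31661311972574246
50.6324120670019 0.30975057133112804
```

Call:
servo_tool:
  commands:
    - {"delta_pos": [-0.1,0.2,-2.5],"roll": 0.015}
    - {"delta_pos": [-0.1,0.2,-5.5],"roll": 0.015}
    - {"delta_pos": [-0.1,0.2,-9],"roll": 0.015}
    - {"delta_pos": [-0.1,0.2,-12.5],"roll": 0.015}
    - {"delta_pos": [-0.1,0.2,-15.5],"roll": 0.015}
    - {"delta_pos": [-0.1,0.2,-18],"roll": 0.015}
    - {"delta_pos": [-0.1,0.2,-19.5],"roll": 0.015}
    - {"delta_pos": [-0.1,0.2,-20.5],"roll": 0.015}
    - {"delta_pos": [-0.1,0.2,-20.8],"roll": 0.015}
    - {"delta_pos": [-0.1,0.2,-20.8],"roll": 0.015}

```text
t: 3.13
tcp_pos: [478.2, 319.6, 13.6]
tcp_rot: [0.414, 0.574, -0.413, 0.573]
contact_force: [0.0, -0.2, -0.2]
width: 1.001
```

Call:
servo_tool:
  commands:
    - {"delta_pos": [0.2,-0.3,0]}
    - {"delta_pos": [0.2,-0.3,0]}
    - {"delta_pos": [0.2,-0.3,0]}

```text
invalid input at $.commands[0]: expected keys delta_pos, roll
```

```bash
cat >> h.py <<'E'
def st():
    o=robot.get_obs();M=R.from_quat(o['tcp_rot']).as_matrix();j=M[:,1];print(round(o['t'],2),o['tcp_pos'].round(1),'yaw',round(np.arctan2(j[1],j[0]),4),'w',round(o['width'],3),'F',o['contact_force'].round(1),'tilt',M[:,0].round(4));return o
E
python3 - <<'E'
from h import *
st()
E
```

```text
3.13 [478.2 319.6  13.6] yaw 0.321 w 1.001 F [ 0.  -0.2 -0.2] tilt [-1.e-04  7.e-04 -1.e+00]
```

Call:
servo_tool:
  commands:
    - {"delta_pos": [0.2,-0.3,0],"roll": 0}
    - {"delta_pos": [0.2,-0.3,0],"roll": 0}
    - {"delta_pos": [0.2,-0.3,0],"roll": 0}

```text
t: 3.38
tcp_pos: [480.9, 316.8, 14.6]
tcp_rot: [0.415, 0.573, -0.413, 0.573]
contact_force: [-0.4, -0.0, 0.4]
width: 1.004
```

Run:
```python
from h import *
st()
```

```text
3.38 [480.9 316.8  14.6] yaw 0.3207 w 1.004 F [-0.4 -0.   0.4] tilt [ 0.0012  0.0019 -1.    ]
```

Aligned to within 1 mm. Closing the gripper.

Call:
servo_tool:
  commands:
    - {"delta_pos": [0,0,-0.1],"roll": -0.003}
    - {"delta_pos": [0,0,-0.1],"roll": -0.003}
    - {"delta_pos": [0,0,-0.1],"roll": -0.003}
    - {"delta_pos": [0,0,-0.1],"roll": -0.003}
    - {"delta_pos": [0,0,-0.1],"roll": -0.003}
    - {"delta_pos": [0,0,-0.1],"roll": -0.003}
    - {"delta_pos": [0,0,-0.1],"roll": -0.003}
    - {"delta_pos": [0,0,-0.1],"roll": -0.003}
    - {"delta_pos": [0,0,-0.1],"roll": -0.003}
    - {"delta_pos": [0,0,-0.1],"roll": -0.003}
  grip: 1

```text
t: 4.22
tcp_pos: [480.9, 317.0, 14.1]
tcp_rot: [0.416, 0.573, -0.414, 0.573]
contact_force: [-1.9, -0.5, 8.1]
width: 0.577
```

Run:
```python
from h import *
st()
```

```text
4.22 [480.9 317.   14.1] yaw 0.3177 w 0.577 F [-1.9 -0.5  8.1] tilt [ 0.0013  0.0023 -1.    ]
```

Call:
servo_tool:
  commands:
    - {"delta_pos": [0,0,0.5],"roll": 0}
    - {"delta_pos": [0,0,1.5],"roll": 0}
    - {"delta_pos": [0,0,3.5],"roll": 0}
    - {"delta_pos": [0,0,6],"roll": 0}
    - {"delta_pos": [0,0,9],"roll": 0}
    - {"delta_pos": [0,0,12],"roll": 0}
    - {"delta_pos": [0,0,15],"roll": 0}
    - {"delta_pos": [0.2,-1,18],"roll": 0}
    - {"delta_pos": [0.5,-3,20],"roll": -0.03}
    - {"delta_pos": [0.9,-5.5,20],"roll": -0.08}

```text
t: 5.05
tcp_pos: [491.2, 263.2, 218.6]
tcp_rot: [0.44, 0.556, -0.434, 0.556]
contact_force: [1.3, 0.5, -4.2]
width: 0.572
```

Run:
```python
from h import *
st()
```

```text
5.05 [491.2 263.2 218.6] yaw 0.2383 w 0.572 F [ 1.3  0.5 -4.2] tilt [ 0.0059  0.0067 -1.    ]
```

Call:
servo_tool:
  commands:
    - {"delta_pos": [0.4,-2.8,0],"roll": -0.03}
    - {"delta_pos": [0.9,-5.8,0],"roll": -0.08}
    - {"delta_pos": [1.4,-9,0],"roll": -0.13}
    - {"delta_pos": [1.9,-12.2,0],"roll": -0.18}
    - {"delta_pos": [2.4,-15.4,0],"roll": -0.23}
    - {"delta_pos": [2.9,-18.6,0],"roll": -0.27}
    - {"delta_pos": [3.3,-21.4,0],"roll": -0.3}
    - {"delta_pos": [3.6,-23.2,0],"roll": -0.32}
    - {"delta_pos": [3.7,-23.9,0],"roll": -0.32}
    - {"delta_pos": [3.7,-23.9,0],"roll": -0.32}

```text
t: 5.88
tcp_pos: [527.6, 21.6, 218.2]
tcp_rot: [0.524, 0.477, -0.518, 0.479]
contact_force: [-0.5, 0.3, -3.9]
width: 0.579
```

Run:
```python
from h import *
st();snap('wrist','wrist2');snap('side','side2')
```

```text
5.88 [527.6  21.6 218.2] yaw -0.0858 w 0.579 F [-0.5  0.3 -3.9] tilt [ 0.0069  0.004  -1.    ]
```

View pics/wrist2.png

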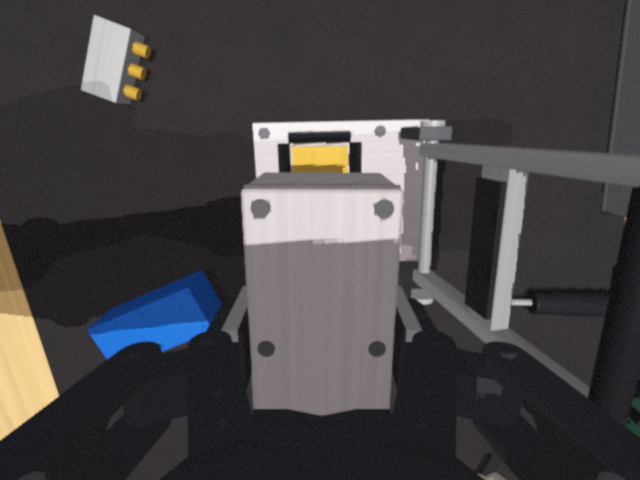

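View pics/side2.png

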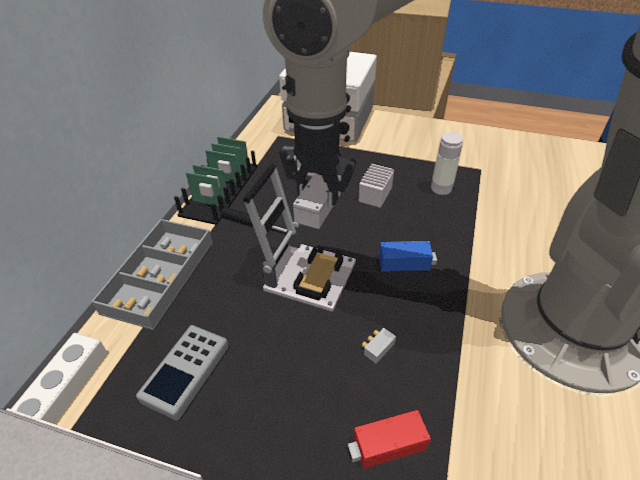

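Call:
servo_tool:
  commands:
    - {"delta_pos": [0,-1.5,0],"roll": 0}
    - {"delta_pos": [0,-4,0],"roll": 0}
    - {"delta_pos": [0,-7,0],"roll": 0}
    - {"delta_pos": [0,-9,0],"roll": 0}
    - {"delta_pos": [0,-9.5,0],"roll": 0}
    - {"delta_pos": [0,-9.5,0],"roll": 0}

```text
t: 6.48
tcp_pos: [527.5, -70.9, 218.1]
tcp_rot: [0.523, 0.478, -0.517, 0.479]
contact_force: [-0.2, 1.7, -3.9]
width: 0.575
```

Run:
```python
from h import *
st();snap('wrist','wrist3')
```

```text
6.48 [527.5 -70.9 218.1] yaw -0.0829 w 0.575 F [-0.2  1.7 -3.9] tilt [ 0.0067  0.0046 -1.    ]
```

View pics/wrist3.png

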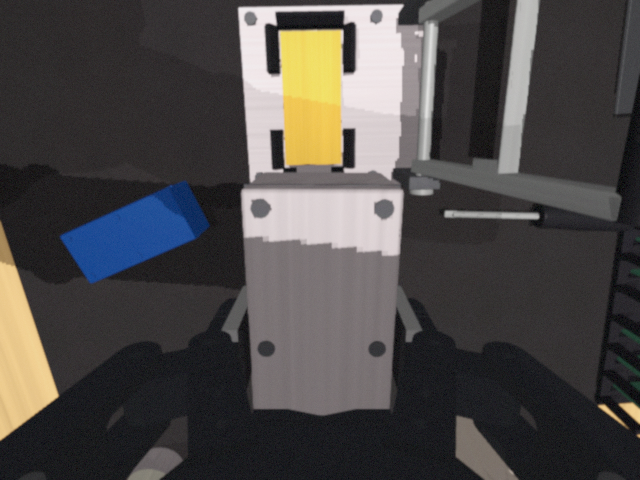

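Run:
```python
import cv2
a=cv2.imread('pics/wrist3.png')[0:190,225:425]
cv2.imwrite('pics/crop3.png',cv2.resize(a,None,fx=3,fy=3,interpolation=cv2.INTER_CUBIC))
```

```text
(no output)
```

View pics/crop3.png

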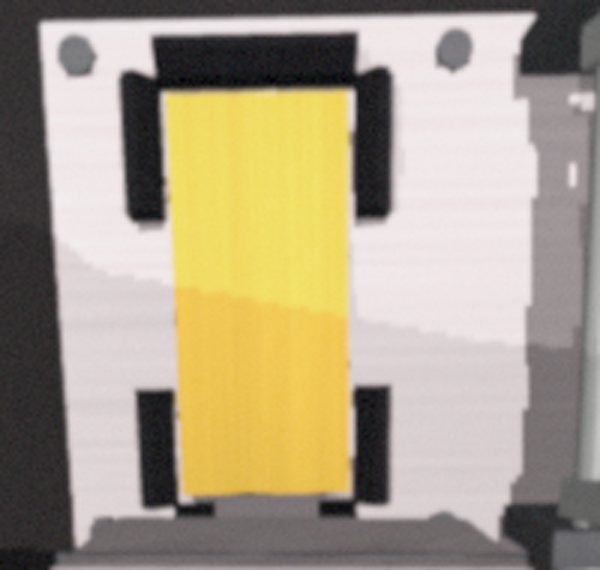

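Run:
```python
from h import *
s=pickle.load(open('pics/wrist3.pkl','rb'))
f=lambda p,z: atz(s,225+(p[0]-1)/3,(p[1]-1)/3,z)
def pair(n,p,q,z):
    a,b=f(p,z),f(q,z); d=b-a; print(n,'mid',((a+b)/2).round(1),'len',np.linalg.norm(d).round(1),'yaw',np.arctan2(d[1],d[0]).round(3)); return (a+b)/2
pair('end+y',(155,37),(358,34),36)
A=pair('w1',(122,75),(391,70),36)
B=pair('w2',(129,217),(391,217),36)
C=pair('w3',(137,390),(390,386),36)
D=pair('w4',(143,506),(388,503),36)
E=pair('b1',(166,92),(346,90),24);F=pair('b2',(182,494),(347,494),24)
pair('slot',(214,510),(320,510),36)
for a,b in((A,D),(E,F)):
    d=a-b;print('len',np.linalg.norm(d),'yaw',np.arctan2(-d[0],d[1]))
a=f((40,22),12);b=f((75,548),12);d=a-b;print('TL',a,b,np.arctan2(-d[0],d[1]))
# joint fit of base corners scene/side + wrist
from scipy.optimize import least_squares
sc=pickle.load(open('pics/scene0.pkl','rb'));sd=pickle.load(open('pics/side0.pkl','rb'))
obs=[(sc,(-60,-75,12),(302.5,237.5)),(sc,(-60,75,12),(356.8,248.5)),(sc,(100,75,12),(342.5,300.5)),(sc,(100,-75,12),(284.5,286.7)),
(sd,(-60,-75,12),(356,258.8)),(sd,(-60,75,12),(333,305)),(sd,(100,75,12),(266,287)),(s,(-60,75,12),(225+39/3,21/3))]
for x in [(-37,y,36,u,v) for y,u,v in()]:pass
def res(p):
    r=[]
    for S,l,uv in obs:
        c,sn=np.cos(p[2]),np.sin(p[2]); P=[p[0]+c*l[0]-sn*l[1],p[1]+sn*l[0]+c*l[1],l[2]]
        r+=list(proj(S,P)[0]-uv)
    return np.array(r)
q=least_squares(res,[528,24,-.08],loss='soft_l1');print(q.x,q.fun.reshape(-1,2).round(1))
```

```text
end+y mid [532.3  88.4  36. ] len 52.6 yaw -0.068
w1 mid [531.6  79.8  36. ] len 70.3 yaw -0.065
w2 mid [529.3  45.   36. ] len 70.7 yaw -0.082
w3 mid [526.3   0.8  36. ] len 71.1 yaw -0.068
w4 mid [524.  -31.5  36. ] len 70.8 yaw -0.071
b1 mid [531.   78.3  24. ] len 48.9 yaw -0.071
b2 mid [523.7 -29.6  24. ] len 49.3 yaw -0.083
slot mid [524.3 -33.1  36. ] len 30.7 yaw -0.083
len 111.59390324907685 yaw -0.0677216797423154
len 108.10202385349133 yaw -0.06766225655715209
TL [472.89900406 102.97894929  12.        ] [462.79018374 -42.33303541  12.        ] -0.06945442531068591
[ 5.27248909e+02  2.37114749e+01 -7.29464012e-02] [[-1.  -0.8]
 [-0.3  0.3]
 [ 0.7 -0.2]
 [-0.4 -0.4]
 [ 0.1  0.1]
 [-0.   3.5]
 [-2.9 -0. ]
 [-0.   0.1]]
```

Call:
servo_tool:
  commands:
    - {"delta_pos": [0,1.5,0],"roll": 0.013}
    - {"delta_pos": [0,4,-1],"roll": 0.013}
    - {"delta_pos": [0,7,-2.5],"roll": 0.013}
    - {"delta_pos": [0,8.8,-4.5],"roll": 0.013}
    - {"delta_pos": [0,9.46,-7],"roll": 0.013}
    - {"delta_pos": [0,9.46,-9],"roll": 0.013}
    - {"delta_pos": [0,9.46,-11],"roll": 0.013}
    - {"delta_pos": [0,9.46,-12],"roll": 0.013}
    - {"delta_pos": [0,9.46,-12],"roll": 0.013}
    - {"delta_pos": [0,9.46,-12],"roll": 0.013}

```text
t: 7.37
tcp_pos: [527.6, 25.9, 98.2]
tcp_rot: [0.519, 0.483, -0.514, 0.483]
contact_force: [0.1, 0.6, -3.3]
width: 0.573
```

Run:
```python
from h import *
st();snap('side','side4');snap('scene','scene4')
a=cv2.imread('pics/scene4.png');b=cv2.imread('pics/side4.png')
z=lambda i,x,y,w,h:cv2.resize(i[y:y+h,x:x+w],(400,300),interpolation=cv2.INTER_CUBIC)
cv2.imwrite('pics/crop4.png',np.hstack([z(a,240,165,160,120),z(b,210,170,180,135)]))
```

```text
7.37 [527.6  25.9  98.2] yaw -0.0674 w 0.573 F [ 0.1  0.6 -3.3] tilt [ 0.0058  0.005  -1.    ]
```

View pics/crop4.png

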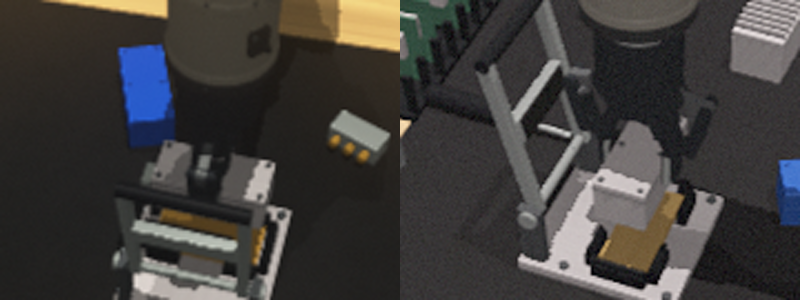

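Call:
servo_tool:
  commands:
    - {"delta_pos": [0,-0.22,-1],"roll": -0.002}
    - {"delta_pos": [0,-0.22,-2.5],"roll": -0.002}
    - {"delta_pos": [0,-0.22,-3.5],"roll": -0.002}
    - {"delta_pos": [0,-0.22,-4.1],"roll": -0.002}
    - {"delta_pos": [0,-0.22,-4.1],"roll": -0.002}
    - {"delta_pos": [0,-0.22,-4.1],"roll": -0.002}

```text
t: 7.97
tcp_pos: [528.3, 23.1, 58.0]
tcp_rot: [0.521, 0.482, -0.514, 0.482]
contact_force: [-0.2, 0.2, -3.3]
width: 0.575
```

Run:
```python
from h import *
st();snap('side','side5');snap('wrist','wrist5')
a=cv2.imread('pics/wrist5.png');b=cv2.imread('pics/side5.png')
z=lambda i,x,y,w,h:cv2.resize(i[y:y+h,x:x+w],(400,300),interpolation=cv2.INTER_CUBIC)
cv2.imwrite('pics/crop5.png',np.hstack([z(a,120,0,400,300),z(b,240,210,140,105)]))
```

```text
7.97 [528.3  23.1  58. ] yaw -0.0706 w 0.575 F [-0.2  0.2 -3.3] tilt [ 0.0075  0.0054 -1.    ]
```

View pics/crop5.png

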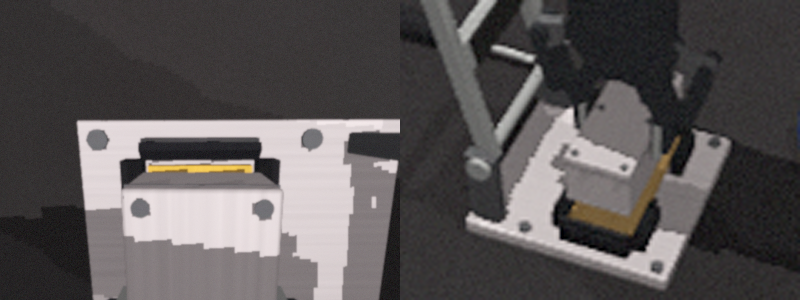

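Call:
servo_tool:
  commands:
    - {"delta_pos": [-0.07,0.05,-0.3],"roll": 0.002}
    - {"delta_pos": [-0.07,0.05,-0.6],"roll": 0.002}
    - {"delta_pos": [-0.07,0.05,-0.9],"roll": 0.002}
    - {"delta_pos": [-0.07,0.05,-1.2],"roll": 0.002}
    - {"delta_pos": [-0.07,0.05,-1.4],"roll": 0.002}
    - {"delta_pos": [-0.07,0.05,-1.4],"roll": 0.002}

```text
t: 8.57
tcp_pos: [527.7, 23.7, 44.0]
tcp_rot: [0.52, 0.482, -0.513, 0.483]
contact_force: [-0.2, 0.4, -4.0]
width: 0.573
```

Run:
```python
from h import *
st()
```

```text
8.57 [527.7  23.7  44. ] yaw -0.0685 w 0.573 F [-0.2  0.4 -4. ] tilt [ 0.0077  0.0055 -1.    ]
```

No contact force, and the module is now between the walls (underside about 30 mm). I keep going in small steps.

Call:
servo_tool:
  commands:
    - {"delta_pos": [0,0,-0.1],"roll": 0}
    - {"delta_pos": [0,0,-0.2],"roll": 0}
    - {"delta_pos": [0,0,-0.3],"roll": 0}
    - {"delta_pos": [0,0,-0.4],"roll": 0}
    - {"delta_pos": [0,0,-0.5],"roll": 0}
    - {"delta_pos": [0,0,-0.6],"roll": 0}

```text
t: 9.07
tcp_pos: [527.7, 23.7, 37.9]
tcp_rot: [0.52, 0.482, -0.513, 0.483]
contact_force: [-0.2, -0.6, -4.3]
width: 0.578
```

Call:
servo_tool:
  commands:
    - {"delta_pos": [0,0,-0.1],"roll": 0}
    - {"delta_pos": [0,0,-0.2],"roll": 0}
    - {"delta_pos": [0,0,-0.3],"roll": 0}
    - {"delta_pos": [0,0,-0.4],"roll": 0}

```text
t: 9.4
tcp_pos: [527.8, 23.7, 34.2]
tcp_rot: [0.52, 0.482, -0.513, 0.483]
contact_force: [-2.0, 0.4, 5.9]
width: 0.572
```

Call:
servo_tool:
  commands:
    - {"delta_pos": [0,0,-0.1],"roll": 0}
    - {"delta_pos": [0,0,-0.2],"roll": 0}
    - {"delta_pos": [0,0,-0.3],"roll": 0}

```text
t: 9.65
tcp_pos: [527.8, 23.8, 31.4]
tcp_rot: [0.52, 0.482, -0.513, 0.483]
contact_force: [-3.3, 1.2, 5.9]
width: 0.574
```

Call:
servo_tool:
  commands:
    - {"delta_pos": [0,0,-0.1],"roll": 0}
    - {"delta_pos": [0,0,-0.15],"roll": 0}

```text
t: 9.82
tcp_pos: [527.8, 23.8, 30.0]
tcp_rot: [0.52, 0.482, -0.513, 0.483]
contact_force: [-4.5, 0.7, 11.3]
width: 0.574
```

Call:
servo_tool:
  commands:
    - {"delta_pos": [0,0,-0.1],"roll": 0}
    - {"delta_pos": [0,0,-0.15],"roll": 0}

```text
t: 9.98
tcp_pos: [527.9, 23.8, 29.8]
tcp_rot: [0.521, 0.483, -0.513, 0.482]
contact_force: [-15.1, 0.5, 46.8]
width: 0.575
```

The force rose sharply to 47 N at TCP z 29.8, where I expected the stop (about 30.1). I relax and open the gripper.

Call:
servo_tool:
  commands:
    - {"delta_pos": [0,0,0],"roll": 0}
    - {"delta_pos": [0,0,0],"roll": 0}

```text
t: 10.15
tcp_pos: [528.0, 23.7, 30.1]
tcp_rot: [0.521, 0.483, -0.513, 0.482]
contact_force: [-0.3, 0.4, 2.8]
width: 0.577
```

Call:
servo_tool:
  commands:
    - {"delta_pos": [0,0,0],"roll": 0}
    - {"delta_pos": [0,0,0],"roll": 0}
    - {"delta_pos": [0,0,0],"roll": 0}
    - {"delta_pos": [0,0,0],"roll": 0}
    - {"delta_pos": [0,0,0],"roll": 0}
    - {"delta_pos": [0,0,0],"roll": 0}
    - {"delta_pos": [0,0,0],"roll": 0}
    - {"delta_pos": [0,0,0],"roll": 0}
  grip: -1

```text
t: 10.82
tcp_pos: [528.0, 23.8, 30.1]
tcp_rot: [0.521, 0.483, -0.513, 0.482]
contact_force: [0.7, -0.3, 0.1]
width: 1.002
```

Run:
```python
from h import *
st();snap('side','side6')
b=cv2.imread('pics/side6.png')
z=lambda i,x,y,w,h:cv2.resize(i[y:y+h,x:x+w],(600,450),interpolation=cv2.INTER_CUBIC)
cv2.imwrite('pics/crop6.png',z(b,230,190,160,120))
```

```text
10.82 [528.   23.8  30.1] yaw -0.069 w 1.002 F [ 0.7 -0.3  0.1] tilt [ 0.0082  0.008  -0.9999]
```

View pics/crop6.png

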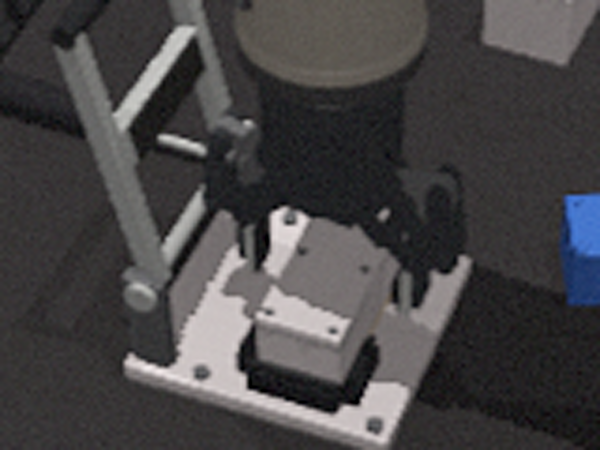

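Call:
servo_tool:
  commands:
    - {"delta_pos": [0,0,0.5],"roll": 0}
    - {"delta_pos": [0,0,2],"roll": 0}
    - {"delta_pos": [0,0,4],"roll": 0}
    - {"delta_pos": [0,0,5.5],"roll": 0}
    - {"delta_pos": [0,0,6],"roll": 0}
    - {"delta_pos": [0,0,6],"roll": 0}

```text
t: 11.37
tcp_pos: [528.8, 24.0, 91.4]
tcp_rot: [0.522, 0.482, -0.512, 0.483]
contact_force: [-0.1, -0.3, 0.1]
width: 1.002
```

Call:
servo_tool:
  commands:
    - {"delta_pos": [0,0,0],"roll": 0}
    - {"delta_pos": [0,0,0],"roll": 0}
    - {"delta_pos": [0,0,0],"roll": 0}
    - {"delta_pos": [0,0,0],"roll": 0}
    - {"delta_pos": [0,0,0],"roll": 0}
    - {"delta_pos": [0,0,0],"roll": 0}
    - {"delta_pos": [0,0,-1],"roll": 0}
    - {"delta_pos": [0,0,-1.8],"roll": 0}
    - {"delta_pos": [0,0,-2.2],"roll": 0}
    - {"delta_pos": [0,0,-2.2],"roll": 0}
  grip: 1

```text
t: 12.2
tcp_pos: [527.9, 23.8, 68.0]
tcp_rot: [0.521, 0.483, -0.513, 0.482]
contact_force: [-0.8, 0.9, 0.3]
width: 0.0
```

Call:
servo_tool:
  commands:
    - {"delta_pos": [0,0,-0.2],"roll": 0}
    - {"delta_pos": [0,0,-0.4],"roll": 0}
    - {"delta_pos": [0,0,-0.55],"roll": 0}

```text
t: 12.45
tcp_pos: [527.9, 23.8, 62.3]
tcp_rot: [0.521, 0.483, -0.513, 0.482]
contact_force: [0.2, 0.1, -0.2]
width: -0.005
```

Call:
servo_tool:
  commands:
    - {"delta_pos": [0,0,-0.1],"roll": 0}
    - {"delta_pos": [0,0,-0.15],"roll": 0}

```text
t: 12.62
tcp_pos: [528.2, 23.8, 61.0]
tcp_rot: [0.521, 0.483, -0.513, 0.482]
contact_force: [-4.2, 0.2, 15.4]
width: -0.002
```

Call:
servo_tool:
  commands:
    - {"delta_pos": [0,0,-0.1],"roll": 0}
    - {"delta_pos": [0,0,-0.1],"roll": 0}

```text
t: 12.78
tcp_pos: [528.2, 23.8, 60.9]
tcp_rot: [0.521, 0.483, -0.512, 0.482]
contact_force: [-6.1, 0.0, 20.9]
width: 0.001
```

The module top bottoms hard at 60.9 mm (it should be 61.0), so it is fully home. I lift off and then measure the clamp bar.

Call:
servo_tool:
  commands:
    - {"delta_pos": [0,0,1],"roll": 0}
    - {"delta_pos": [-0.5,0,3.5],"roll": 0}
    - {"delta_pos": [-1,0,7],"roll": 0}
    - {"delta_pos": [-2,0,10.5],"roll": 0}
    - {"delta_pos": [-2,0,14],"roll": 0}
    - {"delta_pos": [-2,0,17.5],"roll": 0}
    - {"delta_pos": [-2,0,20.5],"roll": 0}
    - {"delta_pos": [-2,0,22.5],"roll": 0}
    - {"delta_pos": [-2,0,23.5],"roll": 0}
    - {"delta_pos": [-2,0,23.5],"roll": 0}

```text
t: 13.62
tcp_pos: [509.1, 23.9, 298.0]
tcp_rot: [0.523, 0.482, -0.511, 0.482]
contact_force: [0.9, 0.2, 0.8]
width: 0.0
```

```bash
cat >> h.py <<'E'
N0=np.array([527.7,23.7]);NY=-0.069
def loc(x,y,z):
    c,s=np.cos(NY),np.sin(NY);return np.array([N0[0]+c*x-s*y,N0[1]+s*x+c*y,z])
def bar(th,y=0): return loc(85-165*np.cos(th),y,71+165*np.sin(th))
E
python3 - <<'E'
from h import *
st()
for n in ['side','scene']:
    s=snap(n,n+'7');img=s['pixels'].copy()
    for th,c in((1.6,(0,0,255)),(1.75,(0,255,0)),(1.9,(255,0,0))):
        p=[tuple(np.int32(proj(s,bar(th,y))[0].round())) for y in(-57,57)]
        cv2.line(img,p[0],p[1],c,1); print(n,th,p)
    x,y=(190,130) if n=='side' else (250,190)
    cv2.imwrite(f'pics/crop7{n}.png',np.hstack([cv2.resize(i[y:y+150,x:x+150],(400,400),interpolation=cv2.INTER_NEAREST) for i in (s['pixels'],img)]))
E
```

```text
13.62 [509.1  23.9 298. ] yaw -0.0692 w 0.0 F [0.9 0.2 0.8] tilt [ 0.0121  0.0111 -0.9999]
side 1.6 [(np.int32(286), np.int32(168)), (np.int32(260), np.int32(203))]
side 1.75 [(np.int32(275), np.int32(167)), (np.int32(248), np.int32(201))]
side 1.9 [(np.int32(265), np.int32(167)), (np.int32(237), np.int32(200))]
scene 1.6 [(np.int32(290), np.int32(229)), (np.int32(343), np.int32(240))]
scene 1.75 [(np.int32(287), np.int32(239)), (np.int32(340), np.int32(250))]
scene 1.9 [(np.int32(283), np.int32(250)), (np.int32(338), np.int32(262))]
```

View pics/crop7side.png

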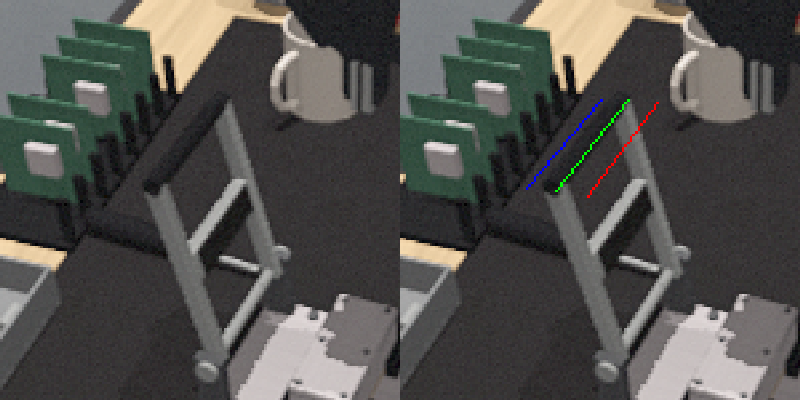

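View pics/crop7scene.png

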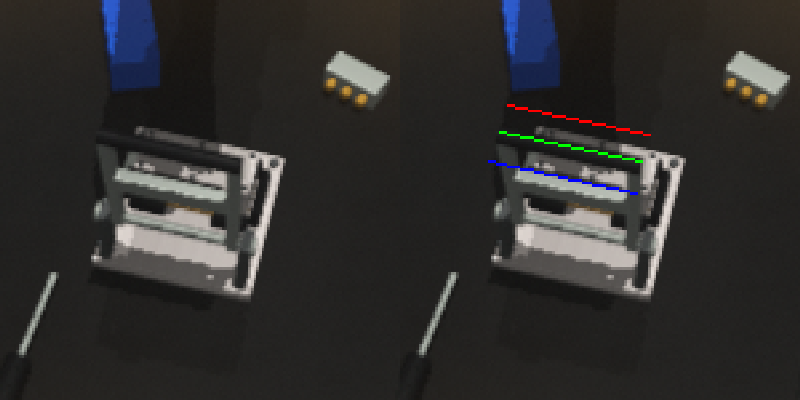

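Call:
servo_tool:
  commands:
    - {"delta_pos": [1.5,-0.1,0],"roll": 0}
    - {"delta_pos": [4.5,-0.3,0],"roll": 0}
    - {"delta_pos": [8,-0.5,0],"roll": 0}
    - {"delta_pos": [11.5,-0.7,0],"roll": 0}
    - {"delta_pos": [14.5,-0.9,0],"roll": 0}
    - {"delta_pos": [17,-1.1,0],"roll": 0}
    - {"delta_pos": [18.3,-1.1,0],"roll": 0}
    - {"delta_pos": [18.5,-1.1,0],"roll": 0}
    - {"delta_pos": [18.5,-1.1,0],"roll": 0}

```text
t: 14.47
tcp_pos: [692.6, 12.4, 293.0]
tcp_rot: [0.52, 0.483, -0.514, 0.481]
contact_force: [-0.6, -0.4, -0.1]
width: -0.003
```

Run:
```python
from h import *
st();snap('side','side8')
print(bar(1.78))
```

```text
14.47 [692.6  12.4 293. ] yaw -0.0698 w -0.003 F [-0.6 -0.4 -0.1] tilt [ 0.0054  0.0081 -1.    ]
[646.68356193  15.47708031 232.40244012]
```

View pics/side8.png

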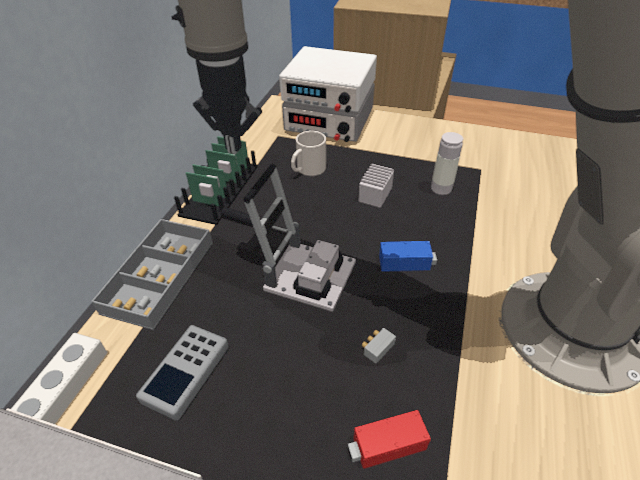

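The side picture shows the module down in the fixture at (318,268). The shut fingers are at (232,145), behind and above the bar. Next they go down behind the bar.

Call:
servo_tool:
  commands:
    - {"delta_pos": [0,0,-1.5],"roll": 0}
    - {"delta_pos": [0,0,-4],"roll": 0}
    - {"delta_pos": [0,0,-6.5],"roll": 0}
    - {"delta_pos": [0,0,-7.8],"roll": 0}
    - {"delta_pos": [0,0,-7.8],"roll": 0}
    - {"delta_pos": [-1,0,-7.8],"roll": 0}
    - {"delta_pos": [-2,0.1,-7.8],"roll": 0}

```text
t: 15.1
tcp_pos: [671.9, 13.0, 216.8]
tcp_rot: [0.521, 0.483, -0.513, 0.482]
contact_force: [0.1, -0.5, -0.4]
width: -0.001
```

Run:
```python
from h import *
st();s=snap('side','side9')
cv2.imwrite('pics/crop9.png',cv2.resize(s['pixels'][90:240,180:340],(640,600),interpolation=cv2.INTER_CUBIC))
for th in (1.7,1.5,1.3,1.1,.9,.7): print(th,bar(th).round(0))
```

```text
15.1 [671.9  13.  216.8] yaw -0.0702 w -0.001 F [ 0.1 -0.5 -0.4] tilt [ 0.007   0.0085 -0.9999]
1.7 [634.  16. 235.]
1.5 [601.  19. 236.]
1.3 [568.  21. 230.]
1.1 [538.  23. 218.]
0.9 [510.  25. 200.]
0.7 [487.  27. 177.]
```

View pics/crop9.png

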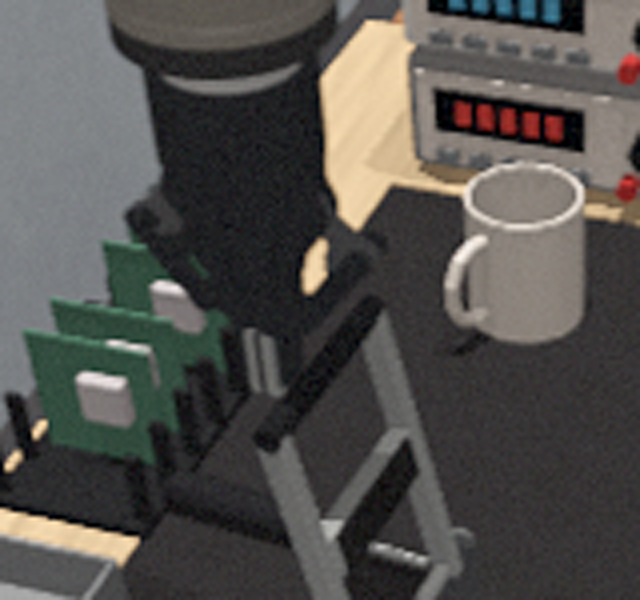

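Call:
servo_tool:
  commands:
    - {"delta_pos": [-1,0.1,0],"roll": 0}
    - {"delta_pos": [-2.2,0.1,0],"roll": 0}
    - {"delta_pos": [-3.5,0.2,0],"roll": 0}
    - {"delta_pos": [-4.8,0.3,0],"roll": 0}
    - {"delta_pos": [-6.1,0.4,-0.1],"roll": 0}
    - {"delta_pos": [-7.4,0.5,-0.4],"roll": 0}
    - {"delta_pos": [-8.6,0.6,-0.8],"roll": 0}
    - {"delta_pos": [-9.8,0.7,-1.2],"roll": 0}
    - {"delta_pos": [-10.8,0.8,-1.7],"roll": 0}
    - {"delta_pos": [-11,0.8,-1.8],"roll": 0}

```text
t: 15.98
tcp_pos: [559.1, 21.4, 199.6]
tcp_rot: [0.522, 0.483, -0.513, 0.481]
contact_force: [0.3, -1.0, 0.7]
width: -0.002
```

Run:
```python
from h import *
st();s=snap('side','side10')
cv2.imwrite('pics/crop10.png',cv2.resize(s['pixels'][90:310,180:400],(600,600),interpolation=cv2.INTER_CUBIC))
```

```text
15.98 [559.1  21.4 199.6] yaw -0.0702 w -0.002 F [ 0.3 -1.   0.7] tilt [ 0.0069  0.0106 -0.9999]
```

View pics/crop10.png

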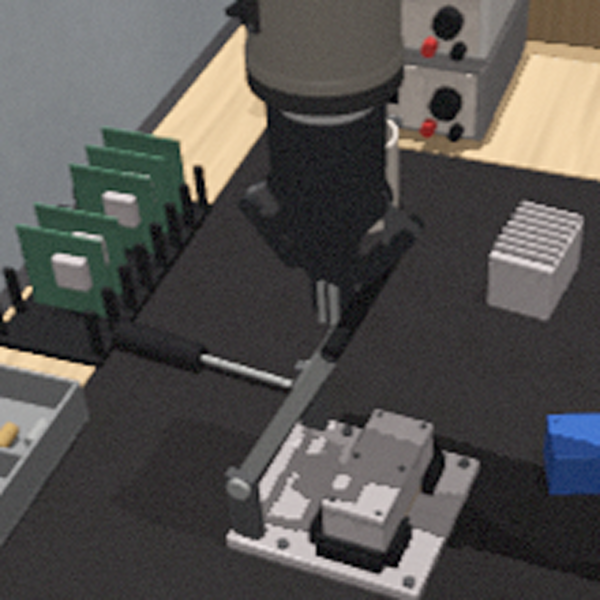

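The frame follows and is now at about 1.1 rad. I push on a little.

Call:
servo_tool:
  commands:
    - {"delta_pos": [-0.8,0.05,-0.5],"roll": 0}
    - {"delta_pos": [-1.6,0.1,-1.1],"roll": 0}
    - {"delta_pos": [-2.4,0.2,-1.7],"roll": 0}
    - {"delta_pos": [-3.2,0.2,-2.3],"roll": 0}
    - {"delta_pos": [-3.9,0.3,-2.9],"roll": 0}
    - {"delta_pos": [-3.9,0.3,-2.9],"roll": 0}

```text
t: 16.53
tcp_pos: [518.4, 24.4, 169.3]
tcp_rot: [0.521, 0.484, -0.514, 0.481]
contact_force: [-0.6, -0.8, -0.3]
width: -0.001
```

Run:
```python
from h import *
st();
for n in('side','scene'):
    s=snap(n,n+'11');img=s['pixels'].copy()
    for th,c in((.7,(0,0,255)),(.8,(0,255,0)),(.9,(255,0,0))):
        p=[tuple(np.int32(proj(s,bar(th,y))[0].round())) for y in(-57,57)]
        cv2.line(img,p[0],p[1],c,1)
    x,y=(210,150) if n=='side' else (240,150)
    cv2.imwrite(f'pics/crop11{n}.png',np.hstack([cv2.resize(i[y:y+150,x:x+150],(400,400),interpolation=cv2.INTER_NEAREST) for i in (s['pixels'],img)]))
```

```text
16.53 [518.4  24.4 169.3] yaw -0.0701 w -0.001 F [-0.6 -0.8 -0.3] tilt [ 0.0045  0.0103 -0.9999]
```

View pics/crop11side.png

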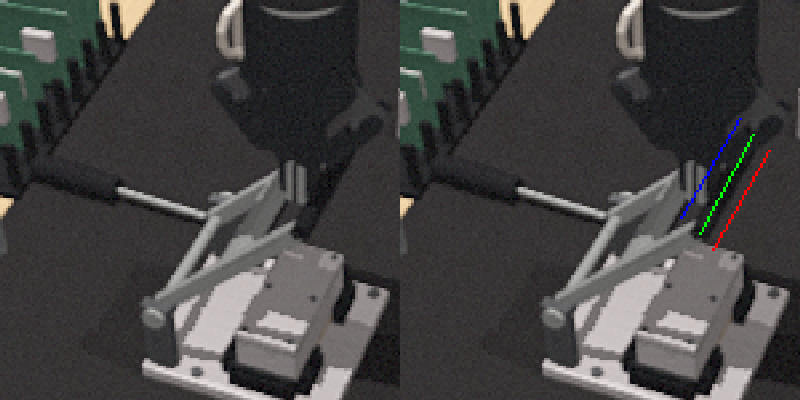

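Call:
servo_tool:
  commands:
    - {"delta_pos": [0.3,0,0.5],"roll": 0}
    - {"delta_pos": [0.3,0,2.5],"roll": 0}
    - {"delta_pos": [0.3,0,4.5],"roll": 0}
    - {"delta_pos": [0.3,0,5.8],"roll": 0}
    - {"delta_pos": [-0.4,0,6],"roll": 0}
    - {"delta_pos": [-1.4,0.1,6],"roll": 0}
    - {"delta_pos": [-2.1,0.1,5.5],"roll": 0}
    - {"delta_pos": [-2.1,0.1,4.6],"roll": 0}
    - {"delta_pos": [-2.1,0.1,4.2],"roll": 0}
    - {"delta_pos": [-2.1,0.1,4.2],"roll": 0}

```text
t: 17.47
tcp_pos: [498.4, 25.5, 210.8]
tcp_rot: [0.52, 0.484, -0.514, 0.481]
contact_force: [0.3, -0.4, 0.4]
width: 0.002
```

Run:
```python
from h import *
o=st()
for n in('side',):
    s=snap(n,n+'12');img=s['pixels']; x,y=210,130
    cv2.imwrite('pics/crop12.png',cv2.resize(img[y:y+180,x:x+180],(600,600),interpolation=cv2.INTER_CUBIC))
for th in (.82,.7,.6,.5,.4,.3,.2,.1,.05,0): print(th,(bar(th)+[0,0,7]).round(1),(bar(th)+[0,0,7]-o['tcp_pos']).round(1))
```

```text
17.47 [498.4  25.5 210.8] yaw -0.0697 w 0.002 F [ 0.3 -0.4  0.4] tilt [ 0.0041  0.0096 -0.9999]
0.82 [500.2  25.6 198.6] [  1.8   0.1 -12.2]
0.7 [486.6  26.5 184.3] [-11.8   1.  -26.5]
0.6 [476.6  27.2 171.2] [-21.7   1.7 -39.7]
0.5 [468.   27.8 157.1] [-30.3   2.3 -53.7]
0.4 [460.9  28.3 142.3] [-37.5   2.8 -68.6]
0.3 [455.2  28.7 126.8] [-43.1   3.2 -84.1]
0.2 [451.2  29.  110.8] [ -47.2    3.5 -100. ]
0.1 [448.7  29.2  94.5] [ -49.7    3.7 -116.4]
0.05 [448.1  29.2  86.2] [ -50.3    3.7 -124.6]
0 [447.9  29.2  78. ] [ -50.5    3.7 -132.8]
```

View pics/crop12.png

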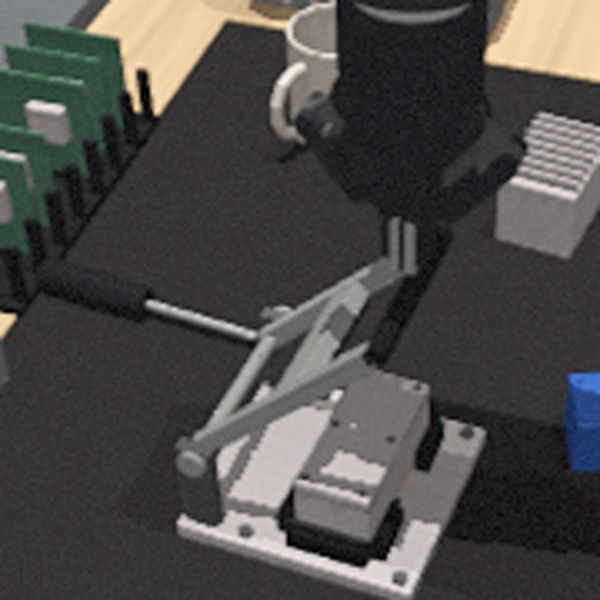

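Call:
servo_tool:
  commands:
    - {"delta_pos": [0.1,0,-0.7],"roll": 0}
    - {"delta_pos": [-0.1,0,-1.4],"roll": 0}
    - {"delta_pos": [-0.7,0.1,-2.1],"roll": 0}
    - {"delta_pos": [-1.3,0.1,-2.8],"roll": 0}
    - {"delta_pos": [-1.8,0.2,-3.5],"roll": 0}
    - {"delta_pos": [-2.3,0.2,-4.2],"roll": 0}
    - {"delta_pos": [-2.7,0.2,-4.9],"roll": 0}
    - {"delta_pos": [-3.1,0.3,-5.6],"roll": 0}
    - {"delta_pos": [-3.5,0.3,-6.3],"roll": 0}
    - {"delta_pos": [-3.8,0.3,-6.9],"roll": 0}

```text
t: 18.35
tcp_pos: [460.4, 28.5, 141.7]
tcp_rot: [0.521, 0.484, -0.514, 0.481]
contact_force: [0.2, 0.6, -0.2]
width: -0.002
```

Run:
```python
from h import *
o=st()
for n in('side',):
    s=snap(n,n+'13');img=s['pixels']; x,y=210,150
    cv2.imwrite('pics/crop13.png',cv2.resize(img[y:y+180,x:x+180],(600,600),interpolation=cv2.INTER_CUBIC))
for th in (.4,.3,.2,.1,.05,0): print(th,(bar(th)+[0,0,7]-o['tcp_pos']).round(1))
```

```text
18.35 [460.4  28.5 141.7] yaw -0.0698 w -0.002 F [ 0.2  0.6 -0.2] tilt [ 0.0047  0.0096 -0.9999]
0.4 [ 0.5 -0.2  0.5]
0.3 [ -5.2   0.2 -15. ]
0.2 [ -9.2   0.5 -30.9]
0.1 [-11.7   0.6 -47.3]
0.05 [-12.3   0.7 -55.5]
0 [-12.5   0.7 -63.7]
```

View pics/crop13.png

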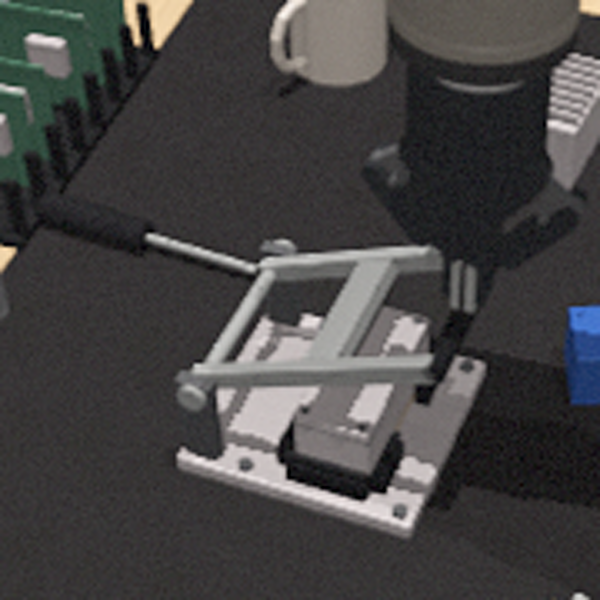

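Call:
servo_tool:
  commands:
    - {"delta_pos": [-0.3,0,-0.8],"roll": 0}
    - {"delta_pos": [-0.6,0,-1.6],"roll": 0}
    - {"delta_pos": [-0.8,0,-2.4],"roll": 0}
    - {"delta_pos": [-1.0,0,-3.2],"roll": 0}
    - {"delta_pos": [-1.1,0,-4],"roll": 0}
    - {"delta_pos": [-1.2,0,-4.7],"roll": 0}
    - {"delta_pos": [-1.2,0,-5.2],"roll": 0}
    - {"delta_pos": [-1.2,0,-5.5],"roll": 0}

```text
t: 19.07
tcp_pos: [447.3, 28.2, 85.1]
tcp_rot: [0.52, 0.484, -0.514, 0.481]
contact_force: [-1.0, 0.1, 0.3]
width: 0.003
```

Call:
servo_tool:
  commands:
    - {"delta_pos": [0,0,-0.2],"roll": 0}
    - {"delta_pos": [0,0,-0.4],"roll": 0}

```text
t: 19.23
tcp_pos: [447.5, 28.2, 80.9]
tcp_rot: [0.52, 0.484, -0.514, 0.481]
contact_force: [0.0, -0.2, 1.3]
width: 0.003
```

Call:
servo_tool:
  commands:
    - {"delta_pos": [0,0,-0.15],"roll": 0}
    - {"delta_pos": [0,0,-0.25],"roll": 0}

```text
t: 19.4
tcp_pos: [447.6, 28.2, 78.3]
tcp_rot: [0.52, 0.484, -0.514, 0.481]
contact_force: [-0.6, -0.3, -0.1]
width: -0.003
```

Call:
servo_tool:
  commands:
    - {"delta_pos": [0,0,-0.1],"roll": 0}
    - {"delta_pos": [0,0,-0.1],"roll": 0}

```text
t: 19.57
tcp_pos: [447.7, 28.1, 77.7]
tcp_rot: [0.52, 0.484, -0.514, 0.48]
contact_force: [-5.6, 0.0, 15.8]
width: -0.001
```

Run:
```python
from h import *
o=st()
for n in('side',):
    s=snap(n,n+'14');img=s['pixels']; x,y=210,150
    cv2.imwrite('pics/crop14.png',cv2.resize(img[y:y+180,x:x+180],(600,600),interpolation=cv2.INTER_CUBIC))
```

```text
19.57 [447.7  28.1  77.7] yaw -0.0702 w -0.001 F [-5.6  0.  15.8] tilt [ 0.0029  0.0091 -1.    ]
```

View pics/crop14.png

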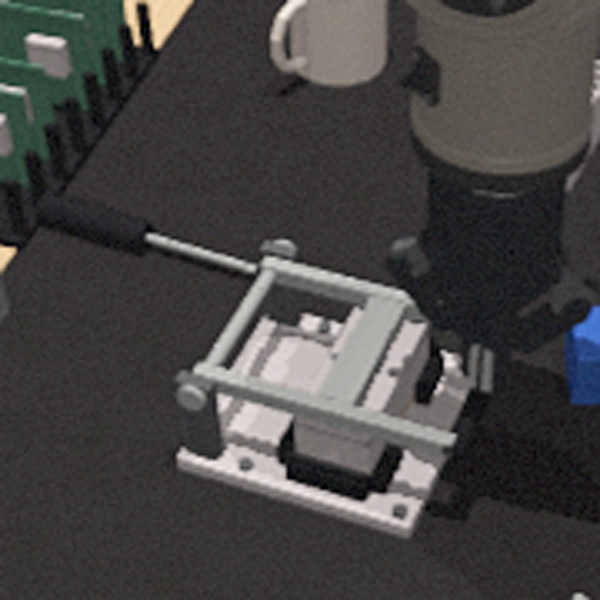

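The bar top is at 77.7 mm with a hard rise to 16 N (78.0 expected), so the clamp is closed. I lift straight off.

Call:
servo_tool:
  commands:
    - {"delta_pos": [0,0,0.3],"roll": 0}
    - {"delta_pos": [0,0,1.5],"roll": 0}
    - {"delta_pos": [0,0,4],"roll": 0}
    - {"delta_pos": [0,0,7],"roll": 0}
    - {"delta_pos": [0,0,10],"roll": 0}
    - {"delta_pos": [0,0,13],"roll": 0}
    - {"delta_pos": [0,0,15],"roll": 0}
    - {"delta_pos": [0,0,16],"roll": 0}
    - {"delta_pos": [0,0,16],"roll": 0}
    - {"delta_pos": [0,0,16],"roll": 0}

```text
t: 20.45
tcp_pos: [447.7, 28.4, 237.5]
tcp_rot: [0.52, 0.484, -0.514, 0.48]
contact_force: [0.3, 0.4, 0.1]
width: -0.003
```

Run:
```python
from h import *
o=st()
for n in('side','scene'):
    s=snap(n,n+'15');img=s['pixels'].copy()
    for th,c in((0,(0,255,0)),(.05,(0,0,255))):
        p=[tuple(np.int32(proj(s,bar(th,y))[0].round())) for y in(-57,57)]
        cv2.line(img,p[0],p[1],c,1)
    x,y=(220,190) if n=='side' else (260,190)
    cv2.imwrite(f'pics/crop15{n}.png',np.hstack([cv2.resize(i[y:y+140,x:x+140],(400,400),interpolation=cv2.INTER_NEAREST) for i in (s['pixels'],img)]))
```

```text
20.45 [447.7  28.4 237.5] yaw -0.0698 w -0.003 F [0.3 0.4 0.1] tilt [ 0.0034  0.01   -0.9999]
```

View pics/crop15side.png

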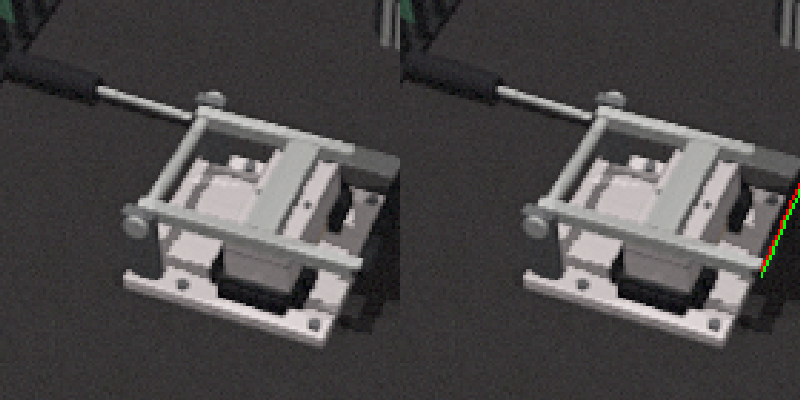

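View pics/scene15.png

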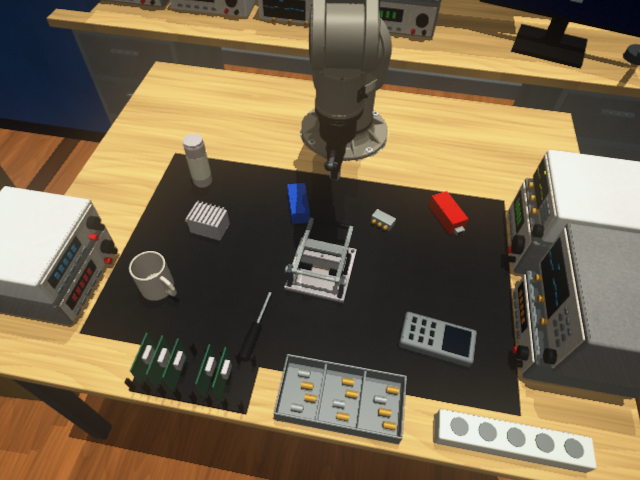

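The clamp is level over the module (scene (325,255)), nothing touches the robot, and the bystanders are where they were. I hand in the job.

```bash
python3 -c "
from plant import workorder; print(workorder.close_job())"
```

```text
the job is handed in; nothing more can be done
None
```

I loaded the plain aluminium module, nose towards the slot, pressed it home, and only then swung the clamp frame down and let go. The job was handed in at about 20.5 s, well within the 70 s limit.

- **Seating:** The contact plate pushed back with about 10 N on the way down. The force then rose sharply to 47 N at the expected depth. A second press on the module's top, with the fingers shut, stopped hard at 60.9 mm (61.0 expected).
- **Clamp:** I pushed the bar down until it stopped hard, with its top at 77.7 mm (78.0 expected) and the force at 16 N. The side picture after I lifted off shows the frame level over the module.
- **Last checks:** The robot was clear, with the tool about 160 mm above the bar and no force on it. In the last scene picture the blue and red look-alikes and the bystanders are where they were.
- **Limits of the checks:** The tool was tilted by about 0.5° during the work, which caused side forces of up to 15 N while pressing. The nose in its slot was never seen directly; I judge it in from the module going fully down. No check failed.

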